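# Press down the tabs on the back of a picture frame

### The arm

A 7-joint arm with a two-finger parallel gripper is mounted at the origin on the work surface. World frame = base frame: x ahead of the robot, y to its left, z up, the work surface at z = 0. Lengths are in mm, angles in rad, forces in N, time in s.
With the tool pointing down it reaches from about 350 to 900 mm from the base axis. Payload 8.1 kg.
Tool frame: the origin (TCP) lies midway between the tips of the shut fingers; the grasp point (between the pads) lies arm.grip_depth behind it (arm.grip_depth is the distance from the TCP to the grasp point, in mm); z points along the fingers, y is the line along which they close (so a half turn about z gives the same grasp; the last joint's range is limited). The gripper opens to 85 mm and grips with 20 to 120 N. Pads are 22 mm wide; open, the fingers measure 114 mm over their backs; the gripper's body (76 mm by 85 mm) begins 54 mm behind the grasp point. The pads swing forward as they close: fully open they stand 13 mm farther back than shut.
Start: joints at [-1.236, 0.434, 0.025, 1.573, -0.012, 1.134, -0.075], TCP at [264.995, 566.056, 231.323] pointing down, gripper open.
Joint ranges: [-2.62, 2.62], [-0.44, 2.09], [-1.27, 1.32], [0.08, 2.57], [-1.32, 4.46], [0.12, 2], [-2.74, 2.74]. Speed limits (rad/s): [2.22, 2.22, 3.01, 3.01, 3.14, 3.14, 3.14].

### API

Orientations are given as [roll, pitch, yaw] about the fixed x, y, z axes, in that order (R = Rz(yaw) Ry(pitch) Rx(roll)).
In Python, from station import telemetry, imaging, ticket, arm gives the robot as it stands.
- The arm moves only by the tool drive_tool, never from a script. Its argument "deltas" is a list that holds one entry, the list of rows, each a list of 7 numbers: the turn, a rotation vector about the tool's x, y, z in degrees, then the shift along the tool's x, y, z in m, then the gripper's target within -1 to 1 (shut at 1, half-way at 0, fully open at -1). In form: [[[rx, ry, rz, dx, dy, dz, hand], ...]]. A call has 1 to 8 rows; each row is the pose to reach, as a shift and turn from the pose commanded when the call began, along the tool's axes at that moment; what a row does not reach only later rows make up. A row lasts 1/10 s, in which the tool goes at most 50 mm and 8.59 degrees, less where a joint would pass 70% of its speed; a pose out of reach is approached as far as the arm can. A call with a gripper value outside its range is refused whole. The fingers move at their own pace and stop on an object; "newtons" is the grip in N (left out, the last holds). Time passes only in rows, so rows that repeat a pose let the fingers close. It gives the time, the measured TCP pose, the force, the opening and the grip force at its end, in the units of the state.
- telemetry.sense(): the state, without advancing time (a new reading comes with each control period).
- imaging.snapshot(name): name is "side" or "top"; returns the picture (480x640x3 uint8, blue, green, red); there is no depth.
- imaging.get_calibration(name): a dict with "vertical_fov" (degrees; the focal length in pixels is half the picture's height over the tangent of half this angle, whatever the lens; pixels are square), "cx", "cy" (the principal point, pixels), "R" (3x3) and "t" (3): a world point X has camera coordinates R X + t. Camera axes: x right, y down, z forward; pixel columns grow to the right and rows downward; lengths in mm; the calibration is good to about 2 mm. A picture is of the moment at which its call begins. get_calibration takes no time and is no camera call.
- ticket.sign_off(): hands the job in; it is judged then, once.
The state is a dict: "time_s": time; "qpos": joint angles; "qd": joint speeds; "joint_efforts": joint torques, N m; "ee_pos": TCP position; "eef_rot": TCP orientation; "wrist_force": force on the tool from outside, world axes, zero at the start; "moment": the same for the moment, N m; "width": finger opening in mm; "grasp_force": force on a finger pad.
Only numpy, scipy, OpenCV 4.12 (cv2) and the standard library are available. Lean on these libraries where they do the work, as an engineer would, in place of code of your own. Each camera call takes 0.05 s, during which the arm holds its last target. There are 200 camera calls.

### The job

Close the back of the picture frame lying face down on the assembly board: with your fingertips, press its three raised plastic tabs down flat onto the backing, one after another, the red one first, then the blue, then the green. Press gently (there is glass underneath), leave the frame lying in its place without lifting it, and do not disturb the brass weight or any of the other things around.

Things in the scene. Friction and masses are not known exactly. Their poses are not given: they have to be found in the camera images.
- frame: the picture frame, lying face down and loose on the board: dark wood with a cream-white backing, 230 (x) x 180 (y) mm outside, 20 mm high. Origin at the centre of its underside, z up; the 25 mm wide rails rise 2 mm above the backing (backing top at z = 18 mm). The brass hanger is on the -x rail, 2 mm above it. x and y are its long and short directions
- tab_red (a joint): hinge of the red plastic tab, on the +y rail (hinge at frame x = 20, y = 65, z = 19.5 mm): a flap 22 mm wide, 30 mm long and 2 mm thick, hinged on the frame's inner edge, its free tip pointing into the frame and up. 0 = standing 0.55 rad (32 deg) above flat, 0.55 = flat on the backing; starts between 0 and 0.12, turns with light friction (about 1 N at the tip) and stays where it is left
- red_spot (a point): point fixed in the frame on the top face of the red tab as it will lie when flat, on its centre line 20 mm from its hinge and 10 mm from its tip: pressing straight down here with closed fingertips until they meet the backing folds the tab flat. The raised tip stands up to 17 mm above the flat tab, about 5 mm further from the hinge than this point. Same axes as frame
- tab_blue (a joint): hinge of the blue plastic tab, facing the red one on the -y rail (hinge at frame x = 20, y = -65, z = 19.5 mm): a flap 22 mm wide, 30 mm long and 2 mm thick, hinged on the frame's inner edge, its free tip pointing into the frame and up. 0 = standing 0.55 rad (32 deg) above flat, 0.55 = flat on the backing; starts between 0 and 0.12, turns with light friction (about 1 N at the tip) and stays where it is left
- blue_spot (a point): point fixed in the frame on the top face of the blue tab as it will lie when flat, on its centre line 20 mm from its hinge and 10 mm from its tip: pressing straight down here with closed fingertips until they meet the backing folds the tab flat. The raised tip stands up to 17 mm above the flat tab, about 5 mm further from the hinge than this point. Same axes as frame
- tab_green (a joint): hinge of the green plastic tab, on the +x rail, opposite the hanger (hinge at frame x = 90, y = 0, z = 19.5 mm): a flap 22 mm wide, 30 mm long and 2 mm thick, hinged on the frame's inner edge, its free tip pointing into the frame and up. 0 = standing 0.55 rad (32 deg) above flat, 0.55 = flat on the backing; starts between 0 and 0.12, turns with light friction (about 1 N at the tip) and stays where it is left
- green_spot (a point): point fixed in the frame on the top face of the green tab as it will lie when flat, on its centre line 20 mm from its hinge and 10 mm from its tip: pressing straight down here with closed fingertips until they meet the backing folds the tab flat. The raised tip stands up to 17 mm above the flat tab, about 5 mm further from the hinge than this point. Same axes as frame
- board_foot: foot of the plywood assembly board (340 x 250 mm, top 27 mm above the table) under the frame; origin on the table below the frame's centre, same axes as the frame. The board spans x -200 to 140 mm, has 6 mm high wooden lips round the frame with 3 mm play, and rides on springs: under a push of more than about 9 N on the frame it sinks about 0.5 mm per N, at most 8 mm
- weight: small brass weight with a knob, 36 mm wide, 34 mm high, loose on the backing, at about frame x = -55, y = 0 mm; origin at its underside. Leave alone
- jar: clear jar with white cap, 44 mm wide, 50 mm high, on the board beyond the hanger end; origin at its underside. Leave alone
- glue: white glue bottle with black cap, 34 mm wide, 75 mm high, on the board beyond the hanger end; origin at its underside. Leave alone
- hammer: red-handled hammer lying on the table, 260 mm long along its x; leave alone
- screwdriver: orange-handled screwdriver lying on the table, about 200 mm long along its x; leave alone
- tape: ring of tape lying flat on the table, 90 mm wide, 25 mm high; leave alone
- mug: blue mug, 80 mm wide, 90 mm high, standing on the table; leave alone

How it is judged:
By the outcome, as a careful person would: the job done as asked, in the order asked, and still so for the second after the job is handed in, with the robot touching nothing.
It also fails if it takes over 51 s, if anything falls off the work surface, if the arm or the gripper's body presses on something with over 40 N, if the wrist force passes 120 N, or if a joint passes its speed limit or range.

## Working session

There is one attempt and no reset: what is moved stays moved. The work goes in short steps, Python scripts to look and compute and a tool call to move; the robot and the scene stay as the last step left them, time stands still between calls to the robot, and variables do not carry over. Pictures are saved under pics/ and viewed, at most 10 in all, crops included, and the job is handed in when it is done.

Besides the shell and the picture viewer there is one more tool, called as name(argument=value, ...), one argument or row to a line, values as JSON. drive_tool: Moves the arm, as the interface text tells. Its arguments: {"type":"object","properties":{"deltas":{"type":"array"},"newtons":{"type":"number"}},"required":["deltas"]}

```bash
mkdir -p pics; python3 - <<'E'
from station import telemetry, imaging, arm
import cv2,numpy as np
for n in("top","side"):
    cv2.imwrite(f"pics/{n}0.png",imaging.snapshot(n)); print(n,imaging.get_calibration(n))
print(telemetry.sense(), arm.grip_depth)
E
```

```text
top {'vertical_fov': 57.806384250781925, 'cx': 322.4748690437165, 'cy': 237.46586919297235, 'R': array([[ 0.00839896, -0.99985131, -0.0150601 ],
       [-0.99530937, -0.00690735, -0.09649638],
       [ 0.096378  ,  0.01579993, -0.99521939]]), 't': array([  16.58367216,  584.99905843, 1174.42486889])}
side {'vertical_fov': 51.95720112193174, 'cx': 316.0910724321625, 'cy': 234.30441112772985, 'R': array([[ 0.98639468, -0.1637762 , -0.01424377],
       [-0.13305322, -0.74445193, -0.65428446],
       [ 0.09655242,  0.64727789, -0.75611438]]), 't': array([-580.21681798,  109.68569742, 1025.50636654])}
{'time_s': 0.1, 'qpos': array([-1.23558411,  0.43514163,  0.02494788,  1.57401134, -0.01160713,
        1.13402702, -0.07509692]), 'qd': array([ 0.00178302, -0.00092513, -0.00087093, -0.00318415, -0.00023087,
       -0.00087827,  0.00184257]), 'joint_efforts': array([ 3.94961215e-03, -6.71749663e+01,  1.02859866e+00, -3.16895986e+01,
        1.57527655e-02,  7.27338862e-03, -5.11000599e-05]), 'ee_pos': array([264.80921976, 565.61236895, 230.60938705]), 'eef_rot': array([-3.14015464e+00,  1.13457854e-04,  2.70373442e+00]), 'wrist_force': array([ 0.11870319, -0.4087971 , -0.77353524]), 'moment': array([0.0256359 , 0.00309828, 0.0090063 ]), 'grasp_force': 0.0, 'width': 85.699972382529} 18.700000000000003
```

View pics/top0.png

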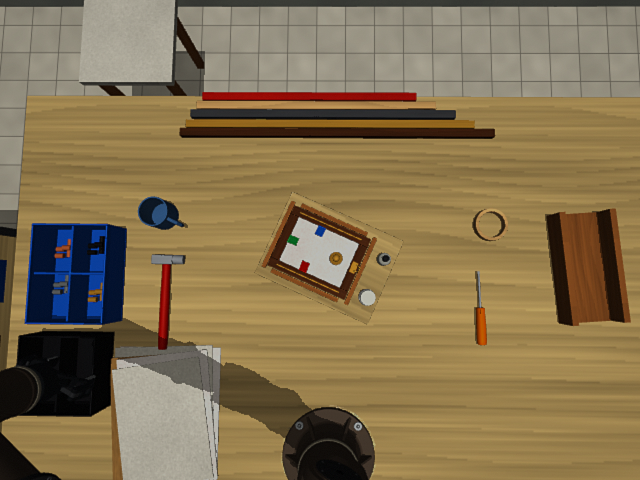

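View pics/side0.png

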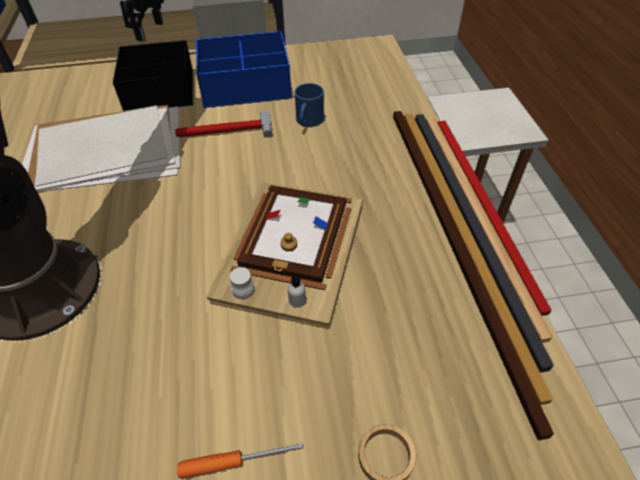

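The top view shows the frame near (320,246), with red at (304,266), blue at (320,231), green at (292,241) and the weight at (336,258). The side view agrees with this. I'll enlarge both.

```bash
python3 - <<'E'
import cv2
a=cv2.imread("pics/top0.png")[180:330,250:410]; cv2.imwrite("pics/t1.png",cv2.resize(a,None,fx=4,fy=4,interpolation=cv2.INTER_CUBIC)[:600,:800] if 0 else cv2.resize(a,(640,600),interpolation=cv2.INTER_CUBIC))
a=cv2.imread("pics/side0.png")[180:330,200:370]; cv2.imwrite("pics/s1.png",cv2.resize(a,(680,600),interpolation=cv2.INTER_CUBIC))
E
```

```text
(no output)
```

View pics/t1.png

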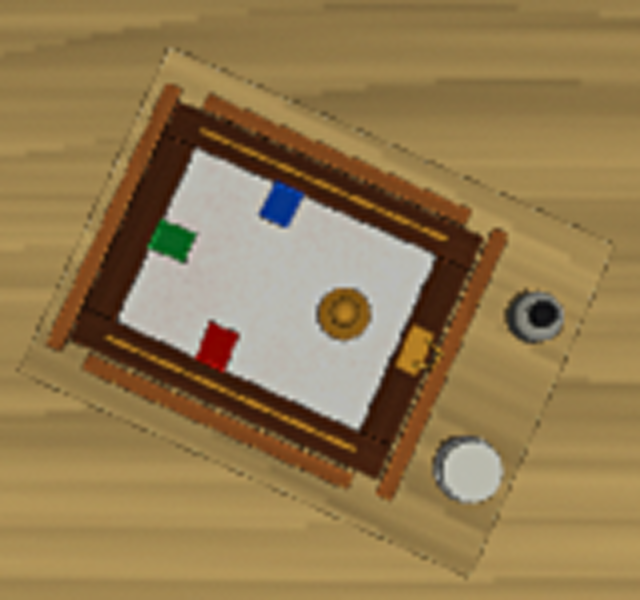

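View pics/s1.png

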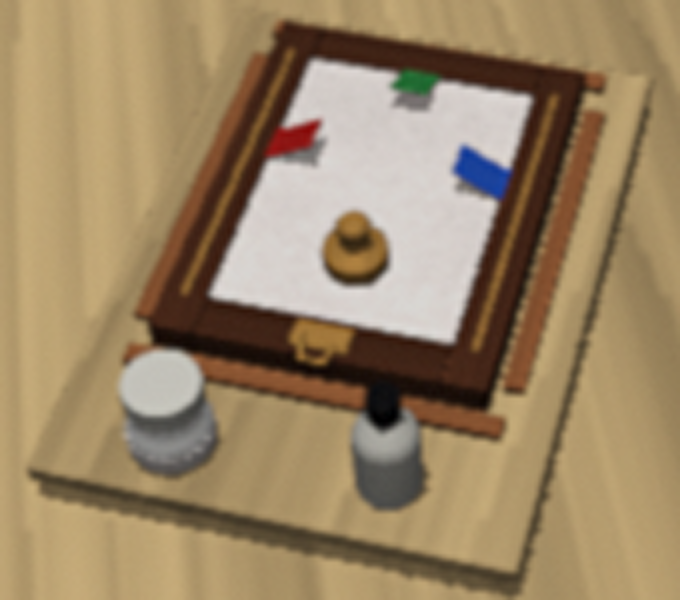

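The crops show the inner backing corners. In the top crop they are at (193,150), (435,254), (360,430) and (120,320), and in the side crop at (533,95), (455,343), (210,297) and (308,58). I'll fit the frame pose to these.

```bash
cat > h.py <<'E'
import numpy as np
from station import imaging
from scipy.optimize import least_squares
def proj(n,X):
    c=imaging.get_calibration(n); f=240/np.tan(np.radians(c["vertical_fov"]/2))
    p=np.atleast_2d(X)@c["R"].T+c["t"]; return p[:,:2]/p[:,2:]*f+[c["cx"],c["cy"]]
def w(p,L):
    L=np.atleast_2d(np.array(L,float)); c,s=np.cos(p[2]),np.sin(p[2])
    return L@np.array([[c,s,0],[-s,c,0],[0,0,1]])+[p[0],p[1],p[3] if len(p)>3 else 27]
E
python3 - <<'E'
from h import *
L=[[90,-65,19],[-90,-65,19],[-90,65,19],[90,65,19]]
T=np.array([[193,150],[435,254],[360,430],[120,320]])/4+[249.6,179.6]
S=np.array([[533,95],[455,343],[210,297],[308,58]])/4+[199.6,179.6]
fT=lambda p:(proj("top",w(p,L))-T).ravel()
fS=lambda p:(proj("side",w(p,L))-S).ravel()
for f in(fT,fS,lambda p:np.r_[fT(p),fS(p)]):
    r=least_squares(f,[550,0,2.7]);print(r.x,np.abs(r.fun).max().round(2))
p=r.x
r4=least_squares(f,[*p,27]);print("with z",r4.x)
sp={'red':[20,45,20],'blue':[20,-45,20],'green':[70,0,20],'weight':[-55,0,18]}
for k,v in sp.items(): print(k,w(p,v).round(1))
# red, blue tab root corners check
print((proj("top",w(p,[[20,65,19.5],[20,-65,19.5],[90,0,19.5],[-55,0,52]]))-[249.6,179.6])*4)
print((proj("side",w(p,[[20,65,19.5],[20,-65,19.5],[90,0,19.5],[-55,0,52]]))-[199.6,179.6])*4)
E
```

```text
[544.56740632  30.53181691   1.16551643] 0.78
[545.48527404  29.17955246   1.1681598 ] 0.47
[545.15053808  29.87561378   1.16720375] 0.61
with z [545.24009802  30.55012478   1.16710369  25.40760454]
red [[511.6  65.9  47. ]]
blue [[594.4  30.6  47. ]]
green [[572.6  94.3  47. ]]
weight [[523.6 -20.7  45. ]]
[[212.07011002 363.09257383]
 [288.99847742 188.19194371]
 [156.7950277  234.33885995]
 [352.94331375 317.07961661]]
[[272.80492618 143.87262631]
 [502.69653797 183.27130708]
 [418.91573634  74.77702378]
 [345.10644338 226.18686852]]
```

```bash
cat >> h.py <<'E'
from scipy.spatial.transform import Rotation as Ro
from station import telemetry
def togo(goal):
    s=telemetry.sense(); return (Ro.from_euler("xyz",s["eef_rot"]).inv().apply(np.array(goal)-s["ee_pos"])).round(1)
E
python3 -c "
from h import *
print(togo([511.6,65.9,110]))"
```

```text
[-435.4 -347.8  121.2]
```

drive_tool(
  deltas=[
    [[0,0,0,-0.04,-0.032,0,1],[0,0,0,-0.07,-0.056,0,1],[0,0,0,-0.1,-0.08,0,1],[0,0,0,-0.13,-0.104,0,1],[0,0,0,-0.16,-0.128,0,1],[0,0,0,-0.19,-0.152,0,1],[0,0,0,-0.22,-0.176,0,1],[0,0,0,-0.25,-0.2,0,1]],
  ],
  newtons=30,
)

```text
time_s: 0.9
ee_pos: [406.9, 277.3, 231.2]
eef_rot: [-3.141, -0.0, 2.704]
wrist_force: [0.7, 0.4, -0.2]
width: 0.1
grasp_force: 0.0
```

```bash
python3 -c "
from h import *
print(togo([511.6,65.9,100]))"
```

```text
[-184.5 -147.   131.2]
```

drive_tool(
  deltas=[
    [[0,0,-2,-0.03,-0.023,0,1],[0,0,-2,-0.06,-0.047,0,1],[0,0,-2,-0.09,-0.07,0.02,1],[0,0,-2,-0.12,-0.095,0.05,1],[0,0,-2,-0.15,-0.12,0.08,1],[0,0,-2,-0.175,-0.138,0.11,1],[0,0,-2,-0.185,-0.147,0.131,1],[0,0,-2,-0.185,-0.147,0.131,1]],
  ],
)

```text
time_s: 1.7
ee_pos: [510.4, 64.3, 97.6]
eef_rot: [-3.137, -0.003, 2.735]
wrist_force: [-1.1, 0.8, 0.6]
width: -0.3
grasp_force: 0.0
```

```bash
python3 - <<'E'
from h import *; import cv2
print(togo([511.6,65.9,100]), telemetry.sense()["wrist_force"])
a=imaging.snapshot("side")[150:300,200:370]; cv2.imwrite("pics/s2.png",cv2.resize(a,(680,600),interpolation=cv2.INTER_CUBIC))
print((proj("side",telemetry.sense()["ee_pos"])-[200,150])*4)
E
```

```text
[-0.4  1.9 -2.4] [-1.08823907  0.772376    0.55333071]
[[296.97833643 200.33751194]]
```

View pics/s2.png

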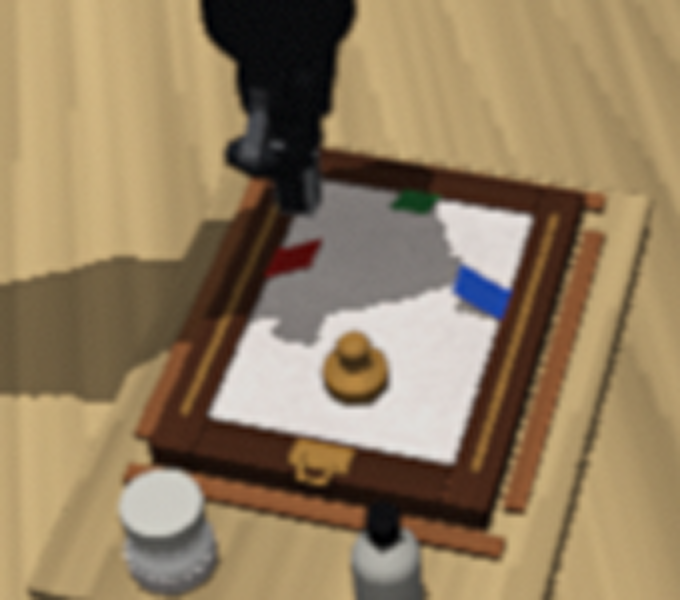

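The fingertips appear at (297,205), which matches the predicted (297,200). The gripper is shut above the red tab, so I'm going down.

drive_tool(
  deltas=[
    [[0,0,0,0,0.001,0.01,1],[0,0,0,0,0.001,0.02,1],[0,0,0,0,0.001,0.03,1],[0,0,0,0,0.001,0.034,1],[0,0,0,0,0.001,0.038,1],[0,0,0,0,0.001,0.042,1],[0,0,0,0,0.001,0.046,1],[0,0,0,0,0.001,0.046,1]],
  ],
)

```text
time_s: 2.55
ee_pos: [511.9, 68.3, 53.9]
eef_rot: [-3.141, -0.001, 2.739]
wrist_force: [-0.4, -0.0, 1.0]
width: -0.1
grasp_force: 0.0
```

drive_tool(
  deltas=[
    [[0,0,0,0,-0.002,0.002,1],[0,0,0,0,-0.002,0.003,1],[0,0,0,0,-0.002,0.004,1],[0,0,0,0,-0.002,0.005,1],[0,0,0,0,-0.002,0.005,1]],
  ],
)

```text
time_s: 3.05
ee_pos: [511.4, 66.3, 49.2]
eef_rot: [-3.142, -0.0, 2.738]
wrist_force: [1.2, 0.3, 0.8]
width: 0.3
grasp_force: 0.1
```

drive_tool(
  deltas=[
    [[0,0,0,0,0,0.001,1],[0,0,0,0,0,0.001,1],[0,0,0,0,0,0.002,1],[0,0,0,0,0,0.002,1]],
  ],
)

```text
time_s: 3.45
ee_pos: [511.4, 66.5, 47.6]
eef_rot: [3.141, -0.0, 2.739]
wrist_force: [-1.4, -0.6, 5.8]
width: 0.3
grasp_force: 2.7
```

drive_tool(
  deltas=[
    [[0,0,0,0,0,0.0003,1],[0,0,0,0,0,0.0003,1],[0,0,0,0,0,0.0003,1]],
  ],
)

```text
time_s: 3.75
ee_pos: [511.4, 66.4, 47.5]
eef_rot: [3.141, 0.0, 2.739]
wrist_force: [-1.5, -1.0, 9.5]
width: -0.3
grasp_force: 4.6
```

drive_tool(
  deltas=[
    [[0,0,0,0,0,-0.008,1],[0,0,0,0,0,-0.03,1],[0,0,0,0,0,-0.048,1],[0,0,0,-0.03,0,-0.048,1],[0,0,0,-0.06,0,-0.048,1],[0,0,0,-0.085,0,-0.048,1],[0,0,0,-0.09,0,-0.048,1],[0,0,0,-0.09,0,-0.048,1]],
  ],
)

```text
time_s: 4.55
ee_pos: [594.5, 30.7, 95.0]
eef_rot: [-3.141, -0.0, 2.738]
wrist_force: [-0.1, 0.3, -0.7]
width: 0.1
grasp_force: 0.0
```

```bash
python3 - <<'E'
from h import *; import cv2
print(togo([594.4,30.6,54]))
a=imaging.snapshot("side")[150:300,200:370]; cv2.imwrite("pics/s3.png",cv2.resize(a,(680,600),interpolation=cv2.INTER_CUBIC))
E
```

```text
[-0.  -0.1 41. ]
```

View pics/s3.png

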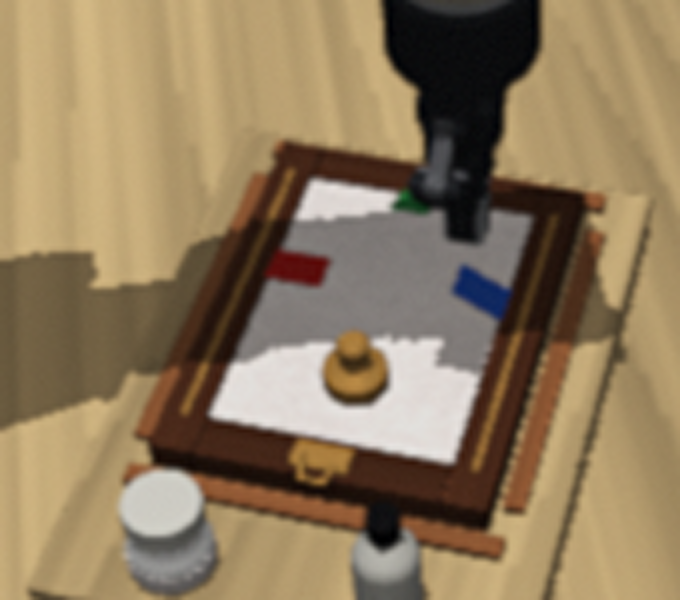

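The red tab now lies flat at (298,268), and the frame and weight haven't moved. Blue at (482,292) is next, directly below the fingers.

drive_tool(
  deltas=[
    [[0,0,0,0,0,0.012,1],[0,0,0,0,0,0.024,1],[0,0,0,0,0,0.03,1],[0,0,0,0,0,0.034,1],[0,0,0,0,0,0.038,1],[0,0,0,0,0,0.042,1],[0,0,0,0,0,0.045,1],[0,0,0,0,0,0.045,1]],
  ],
)

```text
time_s: 5.4
ee_pos: [594.3, 31.1, 49.7]
eef_rot: [-3.141, 0.0, 2.739]
wrist_force: [0.0, -0.4, 0.0]
width: 0.2
grasp_force: 0.0
```

drive_tool(
  deltas=[
    [[0,0,0,0,0,0.001,1],[0,0,0,0,0,0.002,1],[0,0,0,0,0,0.0027,1],[0,0,0,0,0,0.0027,1]],
  ],
)

```text
time_s: 5.8
ee_pos: [594.4, 31.1, 47.7]
eef_rot: [3.141, 0.0, 2.739]
wrist_force: [-1.4, -0.3, 3.2]
width: 0.1
grasp_force: 1.7
```

drive_tool(
  deltas=[
    [[0,0,0,0,0,0.0005,1],[0,0,0,0,0,0.0005,1],[0,0,0,0,0,0.0005,1]],
  ],
)

```text
time_s: 6.1
ee_pos: [594.4, 31.1, 47.5]
eef_rot: [3.141, 0.001, 2.739]
wrist_force: [-3.6, -0.2, 9.8]
width: 0.1
grasp_force: 4.5
```

drive_tool(
  deltas=[
    [[0,0,0,0,0,-0.008,1],[0,0,0,0,0,-0.03,1],[0,0,0,0,0,-0.048,1],[0,0,0,0.02,0.02,-0.048,1],[0,0,0,0.035,0.04,-0.048,1],[0,0,0,0.045,0.05,-0.048,1],[0,0,0,0.045,0.05,-0.048,1],[0,0,0,0.045,0.05,-0.048,1]],
  ],
)

```text
time_s: 6.9
ee_pos: [572.6, 93.9, 94.9]
eef_rot: [-3.141, 0.001, 2.739]
wrist_force: [-0.4, 0.0, 0.4]
width: 0.5
grasp_force: 0.0
```

```bash
python3 - <<'E'
from h import *; import cv2
print(togo([572.6,94.3,50]))
a=imaging.snapshot("side")[150:300,200:370]; cv2.imwrite("pics/s4.png",cv2.resize(a,(680,600),interpolation=cv2.INTER_CUBIC))
E
```

```text
[ 0.2  0.4 44.9]
```

View pics/s4.png

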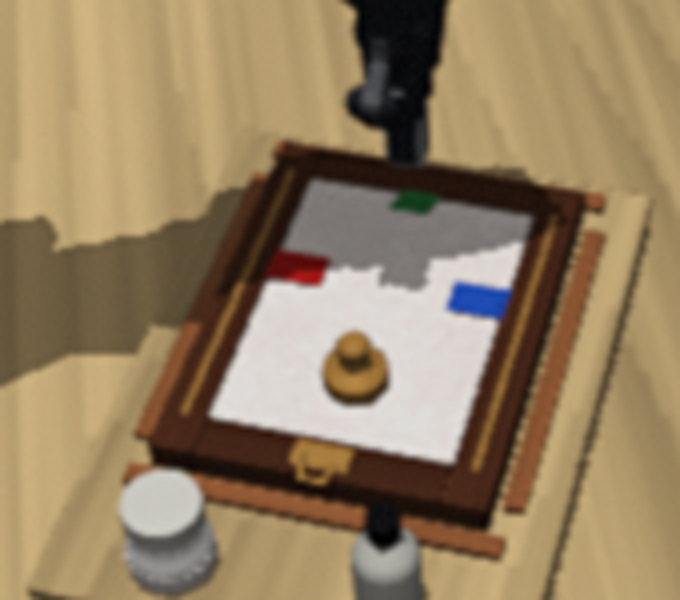

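Blue is flat at (480,300) and red is still flat. Green at (414,202) is next, directly below the fingers.

drive_tool(
  deltas=[
    [[0,0,0,0,0,0.012,1],[0,0,0,0,0,0.024,1],[0,0,0,0,0,0.03,1],[0,0,0,0,0,0.034,1],[0,0,0,0,0,0.038,1],[0,0,0,0,0,0.042,1],[0,0,0,0,0,0.045,1],[0,0,0,0,0,0.045,1]],
  ],
)

```text
time_s: 7.75
ee_pos: [572.3, 94.8, 49.5]
eef_rot: [-3.142, -0.0, 2.739]
wrist_force: [0.1, 0.1, 0.6]
width: -0.5
grasp_force: 0.0
```

drive_tool(
  deltas=[
    [[0,0,0,0,0,0.001,1],[0,0,0,0,0,0.002,1],[0,0,0,0,0,0.0027,1],[0,0,0,0,0,0.0027,1]],
  ],
)

```text
time_s: 8.15
ee_pos: [572.5, 94.8, 47.6]
eef_rot: [3.141, 0.0, 2.739]
wrist_force: [-2.0, -0.3, 5.0]
width: 0.2
grasp_force: 2.7
```

drive_tool(
  deltas=[
    [[0,0,0,0,0,0.0003,1],[0,0,0,0,0,0.0003,1],[0,0,0,0,0,0.0003,1]],
  ],
)

```text
time_s: 8.45
ee_pos: [572.5, 94.9, 47.5]
eef_rot: [3.141, 0.0, 2.739]
wrist_force: [-2.6, -0.2, 9.4]
width: -0.2
grasp_force: 4.3
```

drive_tool(
  deltas=[
    [[0,0,0,0,0,-0.008,1],[0,0,0,0,0,-0.03,1],[0,0,0,0,0,-0.06,1],[0,0,0,0,0,-0.1,1],[0,0,0,0,0,-0.13,1],[0,0,0,0,0,-0.13,1],[0,0,0,0,0,-0.13,1]],
  ],
)

```text
time_s: 9.15
ee_pos: [572.8, 95.0, 177.7]
eef_rot: [3.14, 0.001, 2.739]
wrist_force: [0.5, -1.1, 0.9]
width: 0.1
grasp_force: 0.0
```

```bash
python3 - <<'E'
from h import *; import cv2
a=imaging.snapshot("side")[150:300,200:370]; cv2.imwrite("pics/s5.png",cv2.resize(a,(680,600),interpolation=cv2.INTER_CUBIC))
E
```

```text
(no output)
```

View pics/s5.png

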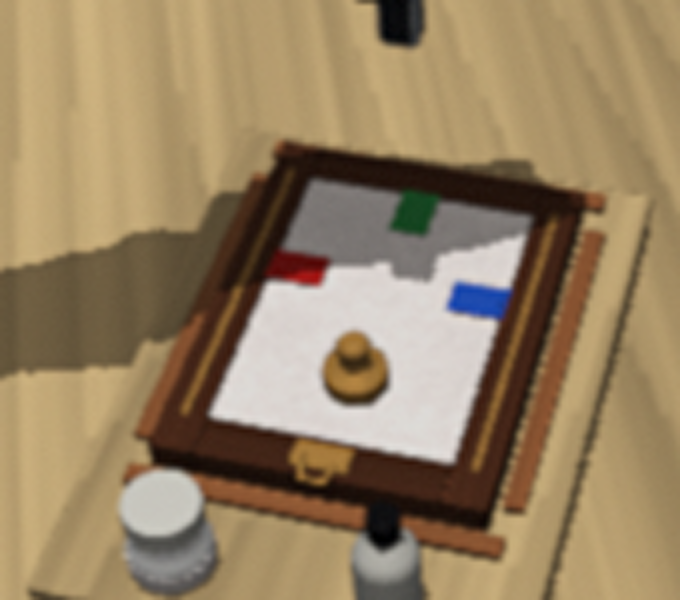

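All three tabs look flat, at red (298,268), blue (480,300) and green (414,212). The frame and weight haven't moved. Before signing off I'll compare the tab tips with where flat tabs should end.

```bash
python3 - <<'E'
from h import *
p=[545.15,29.88,1.1672]
for z in(20,22): print((proj("side",w(p,[[20,35,z],[20,-35,z],[60,0,z]]))-[199.6,149.6])*4)
E
```

```text
[[324.98088972 272.20002632]
 [448.8025288  293.41421467]
 [405.35012288 231.24542643]]
[[324.73125805 269.7170675 ]
 [448.72562734 290.93437713]
 [405.21557792 228.75025019]]
```

```bash
python3 -c "
from station import ticket
print(ticket.sign_off())"
```

```text
the job is handed in; nothing more can be done
None
```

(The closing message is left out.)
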